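# Close and latch the beam shutter

## Task

Close and latch the beam shutter on the optical table: push its upright steel pin along the long leg of the L-shaped slot to the corner, then push it sideways along the short leg until it stands fully home against the blind end, and leave it there. Push with the fingertips or the outside of the fingers only: do not pinch the pin between the fingers or lift anything, and leave the loose parts lying around the shutter where they are.

Things in the scene. Friction and masses are not known exactly. Their poses are not given: they have to be found in the camera images.
- shutter: Shutter box fixed to the table: black, with a flat aluminium cover 160 mm (its x) by 130 mm (its y), top 36.5 mm above the table; origin: centre of the underside, z up. An L-shaped slot 16 mm wide cuts the cover: long leg along +x from slot_start to slot_corner, short leg from there along +y to slot_end (blind). Feet 13 mm high reach 20 mm out at both y sides, beam tubes 22 mm out at both x ends.
- slot_start (a point): Point on the cover's top face where the pin's axis stands at the outer end of the long leg: (-45, -30, 36.5) mm in the box's frame.
- slot_corner (a point): Point on the cover's top where the pin's axis stands in the corner of the L: (45, -30, 36.5) mm in the box's frame, 90 mm from slot_start along +x. The pin's 12 mm stem has 2 mm of play to each side: pushed along +x it stops at x = 47 mm, and it can turn into the short leg from x = 43 mm on.
- slot_end (a point): Point on the cover's top face where the pin's axis stands when fully home at the blind end of the short leg: (45, 25, 36.5) mm in the box's frame, 55 mm from the corner along +y (the stem stops there).
- pin (a point): Point on the axis of the upright round steel pin (16 mm across), 54 mm above the table; the pin's top is at 71 mm, its thick part starts 3.5 mm above the cover. It starts in the first 33 mm of the long leg. It rides on a hidden cross slide under the cover (0.2 kg, 1 to 2 N to push, no spring): it slides only, without turning or leaning, stays where it is left and cannot come out.
- post: Bystander: loose black optical post holder, 31 mm in diameter at the foot, 82 mm tall, upright, 140 to 170 mm from the box's centre on its -y side; origin at the centre of its underside.
- lens_ring: Bystander: loose black lens ring, 51 mm across, 14 mm high, lying on the table on the box's +y side; origin at the centre of its underside.
- driver: Bystander: loose screwdriver 150 mm long with a black handle, lying crosswise beyond the box's +x end; origin near its middle, at the underside.
Not all that is in view belongs to the job. Of the things shaped like the shutter, the black one is meant.

How it is judged (in metres and radians):
On the way, in this order (a step that is already met when the one before it is completed fails the run):
1. the pin has been pushed along the long leg into the corner (x of pin in the frame of shutter above 0.04 m and y of pin in the frame of shutter below -0.01 m), for 0.05 s.
2. the pin has been pushed along the short leg to its blind end (x of pin in the frame of shutter above 0.038 m and y of pin in the frame of shutter above 0.02 m), for 0.1 s.
At the end, for the whole second after the job is handed in: The pin rests upright at the blind end of the short leg, its axis within 5 mm of fully home (along the leg), in the slot and at its own height; the post holder, lens ring and screwdriver are within 20 mm of where they were (all of step 2 and x of pin in the frame of shutter below 0.052 m and y of pin in the frame of shutter below 0.03 m and z of pin in the frame of shutter between 0.048 and 0.06 m and angle between pin's own z axis and vertical below 0.1 rad and linear speed of follower below 0.02 m/s and distance of each of post, lens_ring, driver from where it was at the start of the episode below 0.02 m); the robot touches nothing.
It fails at once if the pin is pinched between the fingers (contact force between each of follower_c1, follower_c3 and the fingers above 1.5 N or contact force between each of follower_c2, follower_c4 and the fingers above 1.5 N).
It fails at once if the pin is lifted or forced out of the slot (z of pin in the frame of shutter above 0.062 m or angle between pin's own z axis and vertical above 0.25 rad).
It fails at once if a loose part beside the shutter is displaced by 20 mm or lifted (distance of any of post, lens_ring, driver from where it was at the start of the episode above 0.02 m or height (world z) of any of post, lens_ring, driver above 0.012 m).
It also fails if it takes over 42 s, if anything falls off the work surface, if the arm or the gripper's body presses on something with over 40 N, if the wrist force passes 120 N, or if a joint passes its speed limit or range.

## Robot

A 6-joint arm with a two-finger parallel gripper is mounted at the origin on the work surface. World frame = base frame: x ahead of the robot, y to its left, z up, the work surface at z = 0. Lengths are in m, angles in degrees, forces in N, time in s.
With the tool pointing down it reaches from about 0.25 to 0.725 m from the base axis. Payload 9.7 kg.
Tool frame: the origin (TCP) lies between the finger pads; the fingertips stand 11 mm ahead of it and the grasp point (between the pads) lies 8 mm behind it; y points along the fingers, x is the direction in which the jaws open and shut, and the axes are right-handed (so a half turn about y gives the same grasp; the last joint's range is limited). The gripper opens to 85 mm and grips with 20 to 120 N. Pads are 22 mm wide; open, the fingers measure 114 mm over their backs; the gripper's body (76 mm by 85 mm) begins 54 mm behind the grasp point. The pads swing forward as they close: fully open they stand 13 mm farther back than shut.
Start: joints at [-77.235, 4.979, 10.078, 95.1, 0, 90], TCP at [0.122, -0.536, 0.242] pointing down, gripper open.
Joint ranges: [-179.16, 179.16], [-48.56, 103.87], [-65.8, 70.77], [-126.05, 130.52], [-82.76, 87.17], [-180, 180]. Speed limits (degrees/s): [127.2, 127.2, 147.25, 180, 180, 180].

## Interface

Orientations are given as [roll, pitch, yaw] about the fixed x, y, z axes, in that order (R = Rz(yaw) Ry(pitch) Rx(roll)).
In Python, from workcell import bot, vision gives the robot as it stands. The module is installed in compiled form; this text tells all that it offers.
- The arm moves only by the shell command python3 -m crank 'ROWS' [OPENING] [FORCE]. ROWS is text: rows parted by semicolons, each of 6 numbers parted by spaces: the shift along the tool's x, y, z in m, then the turn, a rotation vector about the tool's x, y, z in rad. A call has 1 to 8 rows; each row is the pose to reach, as a shift and turn from the pose commanded when the call began, along the tool's axes at that moment; what a row does not reach only later rows make up. A row lasts 1/10 s, in which the tool goes at most 50 mm and 8.59 degrees, less where a joint would pass 70% of its speed; a pose out of reach is approached as far as the arm can. A call with a gripper value outside its range is refused whole. OPENING is the gripper's target within -1 to 1 (shut at 1, half-way at 0, fully open at -1), set as the call begins (- or left out, the last holds). The fingers move at their own pace and stop on an object; FORCE is the grip in N (left out, the last holds). Time passes only in rows, so rows that repeat a pose let the fingers close. It gives the time, the measured TCP pose, the force and the opening at its end, in the units of the state.
- bot.get_obs(): the state, without advancing time (a new reading comes with each control period).
- vision.camera(name): name is "side" or "top"; returns the picture (384x512x3 uint8, red, green, blue); there is no depth.
- vision.get_calibration(name): a dict with "fx", "fy", "cx", "cy" (pixels), "rvec" (rotation vector, rad) and "tvec" (3), from world to camera coordinates, as OpenCV has them. Camera axes: x right, y down, z forward; pixel columns grow to the right and rows downward; lengths in m; the calibration is good to about 2 mm. A picture is of the moment at which its call begins. get_calibration takes no time and is no camera call.
- bot.job_done(): hands the job in, once; it reports no verdict.
The state is a dict: "time": time; "q": joint angles; "qd": joint speeds; "joint_efforts": joint torques, N m; "ee_pos": TCP position; "tcp_rot": TCP orientation; "wrist_force": force on the tool from outside, world axes, zero at the start; "torque": the same for the moment, N m; "opening": finger opening in m.
Only numpy, scipy, OpenCV 4.12 (cv2) and the standard library are available. Lean on these libraries where they do the work, as an engineer would, in place of code of your own. Each camera call takes 0.05 s, during which the arm holds its last target. There are 200 camera calls.

## Working session

There is one attempt and no reset: what is moved stays moved. The work goes in short steps, Python scripts to look and compute and a shell command to move; the robot and the scene stay as the last step left them, time stands still between calls to the robot, and variables do not carry over. Pictures are saved under pics/ and viewed, about 8 in all and at most 12, crops included, and the job is handed in when it is done.

```bash
mkdir -p pics
python3 - <<'E'
from workcell import bot, vision
import cv2,numpy as np
for n in("top","side"):
    im=vision.camera(n); cv2.imwrite(f"pics/{n}0.png",im[:,:,::-1])
    c=vision.get_calibration(n); R=cv2.Rodrigues(np.array(c["rvec"],float))[0]
    print(n,c["fx"],c["cx"],c["cy"],"pos",-R.T@np.array(c["tvec"]).ravel(),"fwd",R[2])
o=bot.get_obs();print(o["time"],o["ee_pos"],o["tcp_rot"],o["opening"])
E
cat > h.py <<'E'
from workcell import bot, vision
import cv2,numpy as np
def cam(n):
    c=vision.get_calibration(n);R=cv2.Rodrigues(np.array(c["rvec"],float))[0]
    K=np.array([[c["fx"],0,c["cx"]],[0,c["fy"],c["cy"]],[0,0,1]]);return K,R,np.array(c["tvec"],float).ravel()
def ray(n,uv,z):
    K,R,t=cam(n);C=-R.T@t;uv=np.atleast_2d(uv).astype(float)
    d=(R.T@np.linalg.inv(K)@np.c_[uv,np.ones(len(uv))].T).T
    return C+d*((z-C[2])/d[:,2])[:,None]
def proj(n,P):
    K,R,t=cam(n);p=(K@(R@np.atleast_2d(P).T+t[:,None])).T;return p[:,:2]/p[:,2:]
E
```

```text
top 385.7230019116284 250.25162082577836 187.54239826134202 pos [0.5401981  0.00138224 1.07761392] fwd [ 0.05107513 -0.00644252 -0.99867403]
side 349.1712249385056 257.4244919525687 191.61553035693632 pos [0.34143079 0.56817473 0.64428829] fwd [ 0.3141083  -0.67171894 -0.67091702]
0.1 [ 0.12149185 -0.53622514  0.24164391] [-8.99985682e+01  6.93302546e-02 -7.72357539e+01] 0.08523350725456046
```

View pics/top0.png

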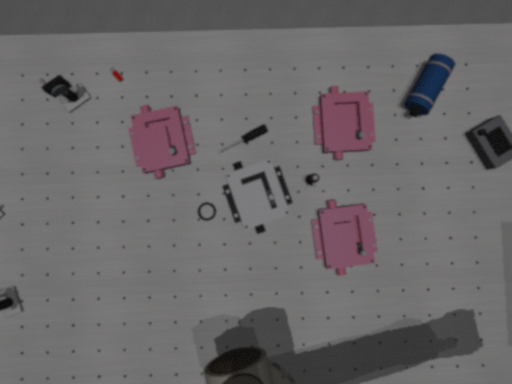

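View pics/side0.png

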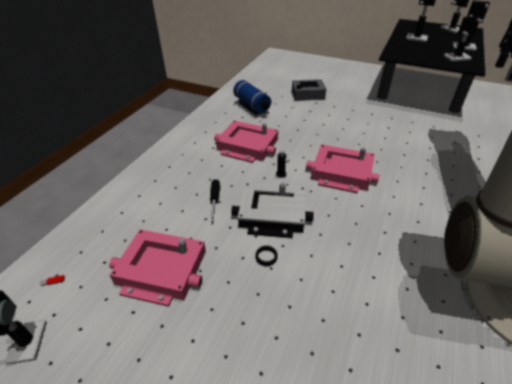

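The pictures show three pink decoys, in the top view at (162,140), (346,122) and (346,238). The black box with the aluminium cover is at (258,195), with the post at (312,179), the ring at (207,211) and the driver at (245,138). The black-footed one fits the description. I'll confirm it with an enlarged crop.

Run:
```python
import cv2,numpy as np
a=cv2.imread("pics/top0.png")[115:245,190:330];b=cv2.imread("pics/side0.png")[140:275,190:330]
f=lambda i:cv2.resize(i,(560,560*i.shape[0]//i.shape[1]),interpolation=cv2.INTER_CUBIC)
cv2.imwrite("pics/c1.png",f(a));cv2.imwrite("pics/c2.png",f(b))
```

```text
(no output)
```

View pics/c1.png

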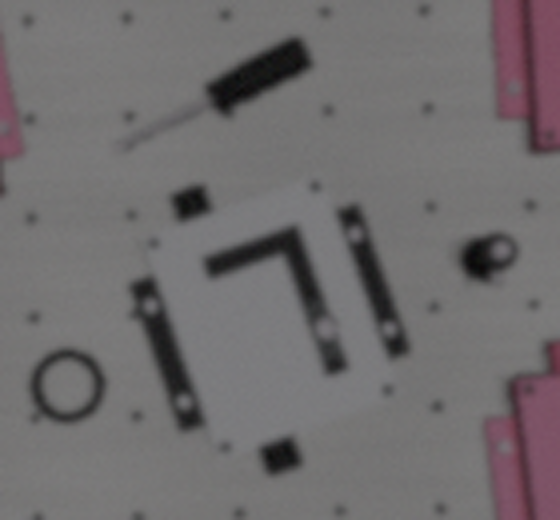

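View pics/c2.png

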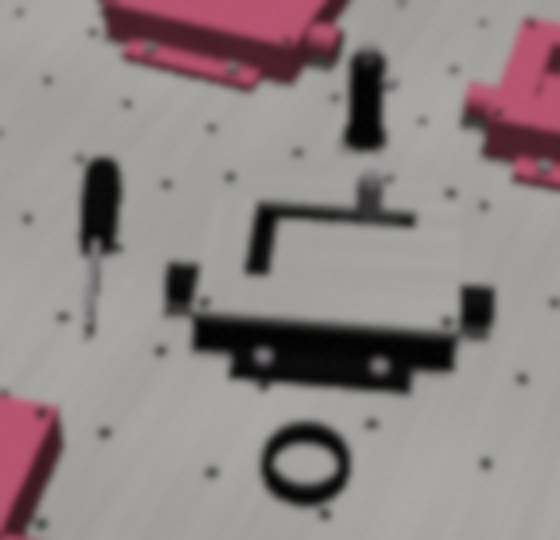

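```bash
cat > m.py <<'E'
from h import *
im=cv2.imread("pics/top0.png")[115:245,190:330];g=cv2.cvtColor(cv2.resize(im,None,fx=8,fy=8,interpolation=cv2.INTER_CUBIC),cv2.COLOR_BGR2GRAY)
m=(g<75).astype(np.uint8)
cs,_=cv2.findContours(m,cv2.RETR_EXTERNAL,cv2.CHAIN_APPROX_NONE)
full=lambda p:(np.array(p,float)+.5)/8-.5+[190,115]
for c in cs:
    if cv2.contourArea(c)<3000:continue
    r=cv2.minAreaRect(c);w=ray("top",full([r[0]]),0.0365)[0]
    print("blob",np.round(full(r[0]),1),"w@36.5",w.round(4),np.round(np.array(r[1])/8,1))
    if cv2.pointPolygonTest(c,(295*2,245*2),False)>0:
        v=cv2.approxPolyDP(c,22,True)[:,0]
        for p,q in zip(v,ray("top",full(v),.0365)):print("  v",full(p).round(1),q[:2].round(4))
# pin: top disc in both views
a=np.array([190+323.5/4,115+325/4]);b=np.array([190+370/4,140+180/4])
print("pin top from top",ray("top",a,.071)[0],"side",ray("side",b,.071)[0])
# triangulate
K,R,t=cam("top");K2,R2,t2=cam("side")
X=cv2.triangulatePoints(K@np.c_[R,t],K2@np.c_[R2,t2],a,b).ravel();print("tri",X[:3]/X[3])
E
python3 m.py
```

```text
blob [259.7 228.7] w@36.5 [ 0.482  -0.0279  0.0365] [7.8 9.1]
blob [319.8 226.8] w@36.5 [ 0.4828 -0.1896  0.0365] [35.7  3.6]
blob [206.4 211.1] w@36.5 [0.533  0.1144 0.0365] [17.9 17.9]
blob [230.7 203.3] w@36.5 [0.5523 0.0484 0.0365] [39.3  7.6]
blob [311.1 178.9] w@36.5 [ 0.6126 -0.1705  0.0365] [11. 13.]
blob [256.1 186.6] w@36.5 [ 0.5956 -0.0212  0.0365] [24.5 24.9]
  v [241.2 179.2] [0.6167 0.0186]
  v [243.4 183.6] [0.6047 0.0128]
  v [260.1 178.1] [ 0.6184 -0.0325]
  v [267.2 195.2] [ 0.5716 -0.0505]
  v [270.9 193.1] [ 0.5771 -0.0608]
  v [263.1 171.4] [ 0.6362 -0.0412]
blob [283.  184.8] w@36.5 [ 0.5985 -0.094   0.0365] [39.3  5.7]
blob [237.2 165.2] w@36.5 [0.6549 0.0283 0.0365] [7.3 8.8]
blob [254.1 133.6] w@36.5 [ 0.7403 -0.0196  0.0365] [ 9.7 27.7]
blob [322.2 133.6] w@36.5 [ 0.7354 -0.205   0.0365] [38.6  7.5]
pin top from top [ 0.56753702 -0.05834676  0.071     ] side [ 0.56297028 -0.05382358  0.071     ]
tri [ 0.56648247 -0.05907898  0.06569824]
```

The measurements agree. The feet, tubes and slot give a box yaw of 18.0° and a centre near (0.576, -0.0235), and the pin sits at box (-19, -30) mm. The closed gripper's tool z will point along box +x and tool x along box -y. Next I fly there with the fingers shutting.

```bash
python3 -m crank '-.02 0 .028 0 0 0; -.045 0 .064 0 -.03 0; -.067 0 .096 0 -.06 0; -.09 0 .128 0 -.0914 0; -.112 0 .16 0 -.0914 0; -.134 0 .191 0 -.0914 0; -.157 0 .223 0 -.0914 0; -.179 0 .255 0 -.0914 0' 1 20
cat > w.py <<'E'
from h import *
import sys
C=np.array([.576,-.0235]);a=np.deg2rad(18);B=np.array([[np.cos(a),-np.sin(a)],[np.sin(a),np.cos(a)]])
o=bot.get_obs();p=np.array(o["ee_pos"]);R=cv2.Rodrigues(np.zeros(3))[0]
from scipy.spatial.transform import Rotation as Ro
T=Ro.from_euler("xyz",o["tcp_rot"],degrees=True)
print("t",o["time"],"box xy mm",(B.T@(p[:2]-C)*1e3).round(1),"z",p[2].round(4),"rpy",np.round(o["tcp_rot"],2),"F",np.round(o["wrist_force"],1),"open",round(o["opening"],4))
if len(sys.argv)>3:
    g=np.r_[C+B@(np.array([float(sys.argv[1]),float(sys.argv[2])])/1e3),float(sys.argv[3])]
    print("tool shift",T.inv().apply(g-p).round(4))
E
python3 w.py -50 -37 .12
```

```text
time: 0.9
ee_pos: [0.3314, -0.304, 0.2421]
tcp_rot: [-90.0, 0.0, -72.0]
wrist_force: [0.3, -1.6, 0.1]
opening: 0.0
t 0.9 box xy mm [-319.4 -191.2] z 0.2421 rpy [-9.001e+01  1.000e-02 -7.200e+01] F [ 0.3 -1.6  0.1] open 0.0
tool shift [-0.1542  0.1221  0.2694]
```

```bash
python3 -m crank '-.022 0 .04 0 0 0; -.045 0.01 .08 0 0 0; -.067 0.03 .12 0 0 0; -.09 0.05 .155 0 0 0; -.112 0.07 .19 0 0 0; -.134 0.09 .23 0 0 0; -.154 0.11 .269 0 0 0; -.154 0.122 .269 0 0 0'
python3 w.py -50 -37 .060
python3 - <<'E'
from h import *
t=vision.camera("top")[115:265,190:340,::-1];s=vision.camera("side")[120:270,190:340,::-1]
cv2.imwrite("pics/d1.png",cv2.resize(np.hstack([t,s]),(800,400),interpolation=cv2.INTER_CUBIC))
E
```

```text
time: 1.7
ee_pos: [0.5406, -0.0724, 0.1175]
tcp_rot: [-90.1, 0.1, -71.8]
wrist_force: [-2.1, -0.2, -0.5]
opening: -0.0002
t 1.7 box xy mm [-48.8 -35.6] z 0.1175 rpy [-90.09   0.1  -71.77] F [-2.1 -0.2 -0.5] open -0.0002
tool shift [ 0.0015  0.0575 -0.0011]
```

View pics/d1.png

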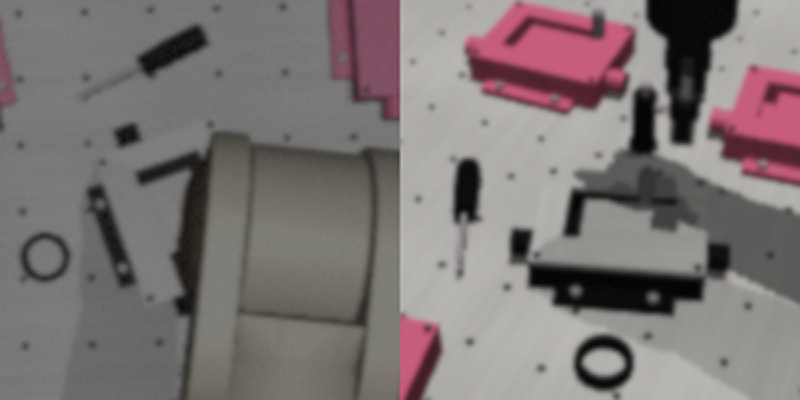

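The picture shows the shut fingers hanging above the cover, with their tips at about (296,172) in the side view. They are behind the pin, and the parts around are untouched. Going down.

```bash
python3 -m crank '0 .018 0 0 0 0; 0 .036 0 0 0 0; 0.001 .055 0 0 0 0;0.001 .060 0 0 0 0; 0.001 .060 0 0 0 0; 0.001 .060 0 0 0 0'
python3 w.py 28 -37 .060
python3 - <<'E'
from h import *
s=vision.camera("side")[140:240,220:340,::-1]
cv2.imwrite("pics/d2.png",cv2.resize(s,(720,600),interpolation=cv2.INTER_CUBIC))
E
```

```text
time: 2.4
ee_pos: [0.5395, -0.0774, 0.0617]
tcp_rot: [-89.9, -0.0, -72.0]
wrist_force: [-0.2, 0.7, 1.2]
opening: 0.0002
t 2.4 box xy mm [-51.4 -40. ] z 0.0617 rpy [-8.993e+01 -4.000e-02 -7.204e+01] F [-0.2  0.7  1.2] open 0.0002
tool shift [-0.003   0.0018  0.0794]
```

View pics/d2.png

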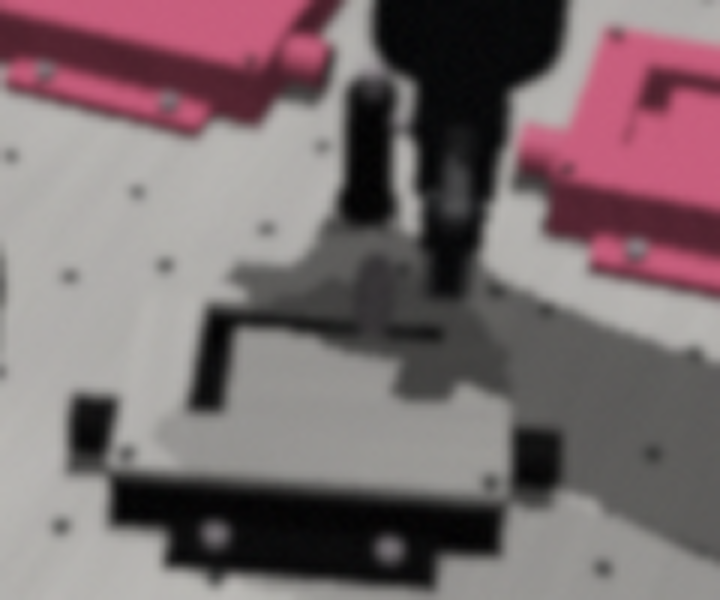

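The tips stand at half the pin's height, at about (294,188) in the side view, with the pin at (282,189) intact. I correct the y offset slightly and push along +x.

```bash
python3 -c "
from h import *
print(proj('side',[[.5395,-.0774,.0507]]))"
python3 -m crank '-.005 .002 .004 0 0 0; -.005 .002 .01 0 0 0; -.005 .002 .017 0 0 0; -.005 .002 .024 0 0 0; -.005 .002 .031 0 0 0; -.005 .002 .038 0 0 0; -.005 .002 .045 0 0 0; -.005 .002 .052 0 0 0'
python3 w.py 28 -36 .060
```

```text
[[294.1129091  187.92410275]]
time: 3.25
ee_pos: [0.5877, -0.0558, 0.0582]
tcp_rot: [-90.0, 0.0, -72.0]
wrist_force: [-0.7, -0.9, 0.7]
opening: 0.0001
t 3.25 box xy mm [  1.1 -34.4] z 0.0582 rpy [-90.01   0.   -72.  ] F [-0.7 -0.9  0.7] open 0.0001
tool shift [ 0.0016 -0.0018  0.0269]
```

```bash
python3 -m crank '0 0 .006 0 0 0; 0 0 .012 0 0 0; 0 0 .018 0 0 0; 0 0 .022 0 0 0; 0 0 .026 0 0 0; 0 0 .028 0 0 0; 0 0 .028 0 0 0'
python3 w.py 31 -36 .060
python3 - <<'E'
from h import *
s=vision.camera("side")[140:240,220:340,::-1]
cv2.imwrite("pics/d3.png",cv2.resize(s,(720,600),interpolation=cv2.INTER_CUBIC))
E
```

```text
time: 3.95
ee_pos: [0.6133, -0.0475, 0.0582]
tcp_rot: [-90.1, 0.0, -72.0]
wrist_force: [-3.9, -1.2, 1.4]
opening: 0.0004
t 3.95 box xy mm [ 28.  -34.4] z 0.0582 rpy [-90.08   0.   -72.  ] F [-3.9 -1.2  1.4] open 0.0004
tool shift [ 0.0016 -0.0018  0.003 ]
```

View pics/d3.png

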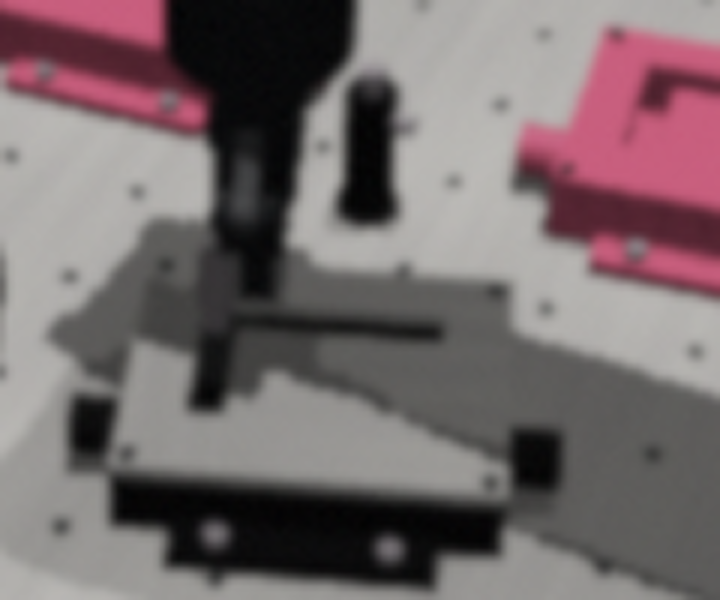

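The pin, at about (256,189) in the side view, is at the corner. I press on a little to confirm the stop.

```bash
python3 -m crank '0 0 .002 0 0 0; 0 0 .004 0 0 0; 0 0 .004 0 0 0'; python3 w.py 32 -36 .060
```

```text
time: 4.3
ee_pos: [0.6143, -0.0472, 0.0582]
tcp_rot: [-90.4, 0.0, -72.1]
wrist_force: [-20.7, -6.3, 10.5]
opening: 0.0001
t 4.3 box xy mm [ 29.1 -34.4] z 0.0582 rpy [-9.040e+01  1.000e-02 -7.206e+01] F [-20.7  -6.3  10.5] open 0.0001
tool shift [ 0.0016 -0.0018  0.0029]
```

Firm stop: 22 N with no further travel. I back off and go around to the pin's -y side.

```bash
python3 -m crank '0 0 -.01 0 0 0; 0 0 -.022 0 0 0; .015 0 -.022 0 0 0; .03 0 -.022 0 0 0; .034 0 -.02 0 0 0; .034 0 -.005 0 0 0; .034 0 .013 0 0 0; .034 0 .013 0 0 0'; python3 w.py 45.5 -68 .060
python3 - <<'E'
from h import *
s=vision.camera("side")[140:240,220:340,::-1]
cv2.imwrite("pics/d4.png",cv2.resize(s,(720,600),interpolation=cv2.INTER_CUBIC))
E
```

```text
time: 5.1
ee_pos: [0.6422, -0.0742, 0.0578]
tcp_rot: [-90.0, 0.0, -72.0]
wrist_force: [-1.3, 0.1, -0.4]
opening: -0.0003
t 5.1 box xy mm [ 47.2 -68.7] z 0.0578 rpy [-89.96   0.   -71.98] F [-1.3  0.1 -0.4] open -0.0003
tool shift [-0.0007 -0.0022 -0.0017]
```

View pics/d4.png

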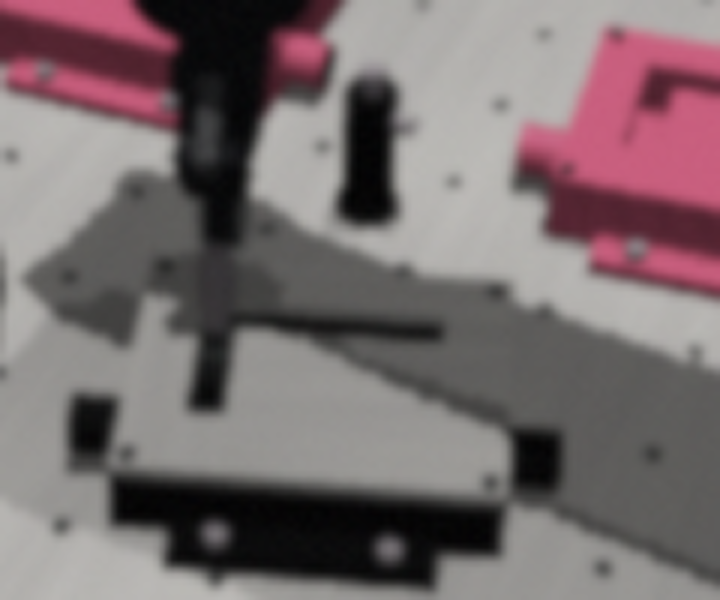

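The pin is in the corner at about (255,189), with the fingers behind it on the -y side. Pushing along +y.

```bash
python3 -m crank '-.006 0 -.0015 0 0 0; -.013 0 -.0015 0 0 0; -.020 0 -.0015 0 0 0; -.027 0 -.0015 0 0 0; -.034 0 -.0015 0 0 0; -.041 0 -.0015 0 0 0; -.048 0 -.0015 0 0 0; -.055 0 -.0015 0 0 0'; python3 w.py 45.5 4 .060
```

```text
time: 5.95
ee_pos: [0.6218, -0.022, 0.0584]
tcp_rot: [-90.0, -0.0, -72.0]
wrist_force: [-0.9, -1.4, -0.6]
opening: 0.0001
t 5.95 box xy mm [ 44.1 -12.7] z 0.0584 rpy [-89.99  -0.   -71.99] F [-0.9 -1.4 -0.6] open 0.0001
tool shift [-0.0167 -0.0016  0.0014]
```

```bash
python3 -m crank '-.005 0 0.001 0 0 0; -.009 0 .001 0 0 0; -.013 0 .001 0 0 0; -.016 0 .001 0 0 0; -.018 0 .001 0 0 0; -.018 0 .001 0 0 0'; python3 w.py 45.5 4 .060;  python3 - <<'E'
from h import *
s=vision.camera("side")[140:240,220:340,::-1]
cv2.imwrite("pics/d5.png",cv2.resize(s,(720,600),interpolation=cv2.INTER_CUBIC))
E
```

```text
time: 6.55
ee_pos: [0.6178, -0.0061, 0.0584]
tcp_rot: [-90.0, -0.1, -72.0]
wrist_force: [2.5, -6.3, -1.5]
opening: 0.0001
t 6.55 box xy mm [45.1  3.6] z 0.0584 rpy [-89.99  -0.14 -72.04] F [ 2.5 -6.3 -1.5] open 0.0001
tool shift [-0.0004 -0.0016  0.0004]
```

View pics/d5.png

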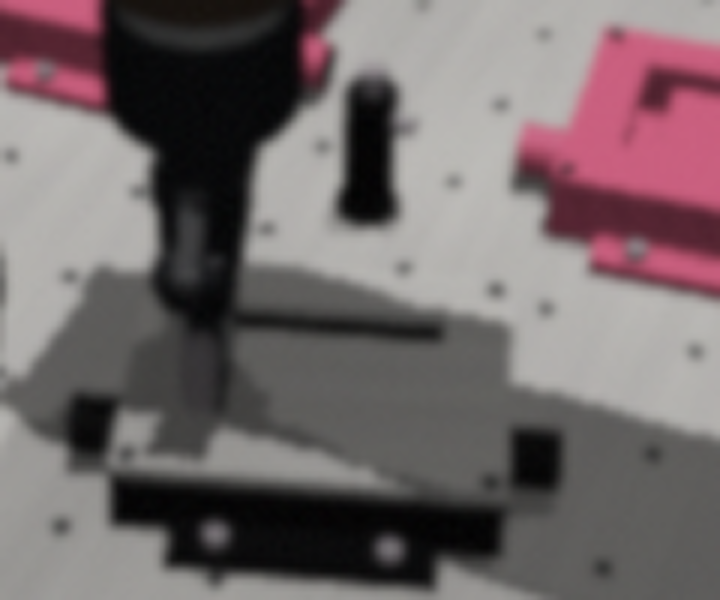

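The pin, at about (254,202), stands at the end of the short leg, and the force is rising at 6.8 N. I press once more to confirm the stop.

```bash
python3 -m crank '-.002 0 0 0 0 0; -.004 0 0 0 0 0; -.004 0 0 0 0 0'; python3 w.py 45.5 4 .060; python3 -m crank '.01 0 0 0 0 0; .025 0 0 0 0 0; .04 -.01 0 0 0 0; .05 -.04 0 0 0 0; .06 -.08 -.03 0 0 0; .08 -.11 -.07 0 0 0; .1 -.13 -.11 0 0 0; .12 -.13 -.15 0 0 0'; python3 -m crank '.03 0 -.04 0 0 0; .06 0 -.08 0 0 0; .09 0 -.12 0 0 0; .12 0 -.16 0 0 0; .12 0 -.16 0 0 0'
python3 - <<'E'
from h import *
t=vision.camera("top");s=vision.camera("side")
cv2.imwrite("pics/topE.png",t[:,:,::-1]);cv2.imwrite("pics/sideE.png",s[:,:,::-1])
t=t[115:245,190:330,::-1];s=s[140:270,200:340,::-1]
cv2.imwrite("pics/d6.png",cv2.resize(np.hstack([t,s]),(800,371),interpolation=cv2.INTER_CUBIC))
E
sed 's#top0#topE#' m.py > mE.py; python3 mE.py|grep blob
```

```text
time: 6.9
ee_pos: [0.6174, -0.0051, 0.0585]
tcp_rot: [-90.0, -0.4, -72.2]
wrist_force: [7.9, -20.8, -3.2]
opening: 0.0002
t 6.9 box xy mm [45.1  4.7] z 0.0585 rpy [-89.98  -0.44 -72.17] F [  7.9 -20.8  -3.2] open 0.0002
tool shift [ 0.0007 -0.0015  0.0004]
time: 7.7
ee_pos: [0.5106, -0.1632, 0.1916]
tcp_rot: [-89.8, -0.1, -71.9]
wrist_force: [0.2, 0.2, -0.2]
opening: 0.0003
time: 8.2
ee_pos: [0.3923, -0.3296, 0.1884]
tcp_rot: [-90.0, -0.0, -72.3]
wrist_force: [0.2, 0.9, -0.4]
opening: -0.0001
blob [259.7 228.7] w@36.5 [ 0.4821 -0.0279  0.0365] [7.4 8.9]
blob [320. 227.] w@36.5 [ 0.4824 -0.1902  0.0365] [35.5  3. ]
blob [206.4 211. ] w@36.5 [0.5333 0.1144 0.0365] [17.5 17.8]
blob [229.6 199.9] w@36.5 [0.5616 0.0513 0.0365] [31.7  7.3]
blob [310.8 179. ] w@36.5 [ 0.6124 -0.1699  0.0365] [10.6 12.2]
blob [282.9 184.7] w@36.5 [ 0.5989 -0.0938  0.0365] [23.7  5.3]
blob [260.1 192.4] w@36.5 [ 0.5798 -0.0315  0.0365] [37.7 21.1]
blob [237.2 165.2] w@36.5 [0.655  0.0283 0.0365] [7.1 8.6]
blob [254.1 133.6] w@36.5 [ 0.7403 -0.0196  0.0365] [ 9.5 27.4]
blob [322.1 133.5] w@36.5 [ 0.7359 -0.205   0.0365] [38.1  6.5]
```

View pics/d6.png

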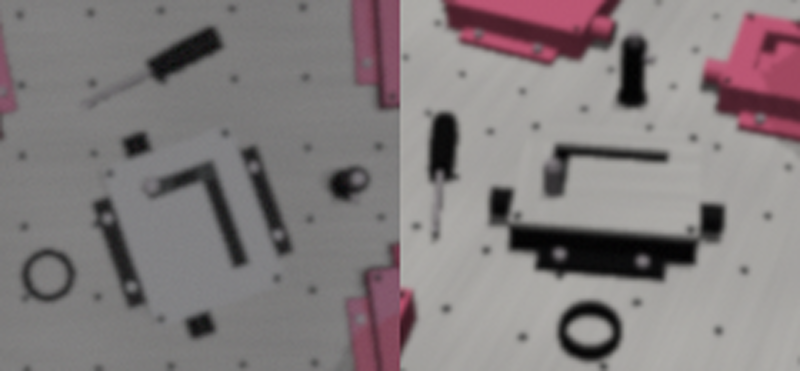

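The pin is at the blind end, in the top view at about (243,180), and the parts around it have not moved. I do one numeric check and then hand in.

Run:
```python
from h import *
p=ray("top",[[190+151/2.857,115+185/2.857]],.071)[0][:2]-[.576,-.0235]
a=np.deg2rad(18);B=np.array([[np.cos(a),-np.sin(a)],[np.sin(a),np.cos(a)]])
print("pin box mm",B.T@p*1e3, bot.get_obs()["wrist_force"]);q=B.T@p*1e3
if abs(q[0]-45)<8 and abs(q[1]-25)<6: print(bot.job_done())
```

```text
pin box mm [46.27761247 24.08277665] [-0.40412513 -0.21298587 -0.01086111]
the job is handed in; nothing more can be done
None
```

The shutter is closed and latched: the pin stands at the blind end of the short leg, and I have handed the job in. The interface reports no verdict, so this rests on my own checks.

I kept the gripper shut and pushed only with the outside of the fingers. The pin went along the long leg to a firm stop at the corner (about 22 N). I then went around it and pushed along the short leg to a firm stop at the blind end (about 22 N), and backed away.

**Last checks:**
- **Pin:** it measures at (46.3, 24.1) mm in the box's frame, against (45, 25) mm for fully home.
- **Loose parts:** the post, lens ring and screwdriver show less than 1 mm of shift in the top view.
- **Contact:** the wrist force is about zero and the arm is clear. The work took about 8 s of the 42 s allowed.

**One disagreement:** in the first top picture the blind edge of the short leg measured about 6 mm shorter than I worked out from the description. I relied on the contact stop instead, and the final pin position agrees with it.

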